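# Couple the tow hook to the tile sledge

### The arm

A 6-joint arm with a two-finger parallel gripper is mounted at the origin on the work surface; the furniture and walls round the work are solid. World frame = base frame: x ahead of the robot, y to its left, z up, the work surface at z = 0. Lengths are in m, angles in rad, forces in N, time in s.
With the tool pointing down it reaches from about 0.2 to 0.875 m from the base axis. Payload 3.4 kg.
Tool frame: the origin (TCP) lies between the finger pads; the fingertips stand 25 mm ahead of it and the grasp point (between the pads) lies 6 mm ahead of it (r.nose_length is the z of the fingertips in the tool frame, in m); z points along the fingers, x is the direction in which the jaws open and shut, and the axes are right-handed (so a half turn about z gives the same grasp; the last joint's range is limited). The gripper opens to 94 mm and grips with 3 to 60 N. Pads are 16 mm wide; open, the fingers measure 119 mm over their backs; the gripper's body (75 mm by 177 mm) begins 78 mm behind the grasp point.
Start: joints at [1.089, 0.276, 1.505, -0, 1.361, -0.121], TCP at [0.203, 0.538, 0.23] pointing down, gripper open.
Joint ranges: [-2.89, 2.89], [-0.75, 2.08], [0.22, 2.7], [-1.18, 4.32], [0.11, 2.71], [-2.7, 2.7]. Speed limits (rad/s): [2.57, 2.57, 3.14, 3.14, 3.14, 3.14].

### API

Orientations are given as a unit quaternion [w, x, y, z].
In Python, from plant import r, gripper_to, inverse_kinematics, vision, models, telemetry gives the robot as it stands. Calls block until the motion is done:
- r.move_to(position, orientation): joint-space move of the TCP to a pose.
- r.move_l(position, rot=None, vel=0.15, guard=None): straight line of the TCP; rot=None keeps the orientation; vel is the mean speed in m/s. With guard (N) it stops when the force on the tool has changed by that much, and returns True; else False.
- r.movej(angles): joint-space move.
- gripper_to(opening, f_grip=None): finger opening in m; f_grip is the grip in N (None keeps the last); returns when the fingers have stopped.
- r.hold(seconds).
- inverse_kinematics(position, orientation): joint angles nearest the present ones, or None.
- vision.snapshot(name): name is "scene" or "top"; returns the picture (400x640x3 uint8, red, green, blue); there is no depth.
- vision.get_calibration(name): a dict with "fx", "fy", "cx", "cy" (pixels), "position" and "orientation" of the camera in the world. Camera axes: x right, y down, z forward; pixel columns grow to the right and rows downward; lengths in m; the calibration is good to about 2 mm. A picture is of the moment at which its call begins. get_calibration takes no time and is no camera call.
A pose or a line that the arm cannot do raises r.PlanningError and nothing moves.
- r.sign_off(): hands the job in, once; it reports no verdict.
Trained networks look in the newest picture that a camera, given by its name, has taken for a name from the list of things; names that differ only in an ending like _2 or _b are one class to them, and where a whole thing is asked for, a point or a joint stands for the part that bears it (a point fixed in the world has none). Each returns a list of dicts, best first, with "score" (0 to 1); they miss things now and then, are a little off and sometimes report something else, mostly with a low value. They report only what shows in the picture. A call takes as long as a camera call.
- models.boxes_of(thing, camera): "at" ([x, y, z] in m, in world coordinates, good to about 4 mm: the middle of the surface that is visible of it).
- models.regions_of(thing, camera): "pixels" (400x640 bool, what is visible of it).
- models.mark_of(thing, camera): "at" ([x, y, z] in m, in world coordinates, good to about 4 mm: a listed point, or the origin of a listed thing).
Readings, each from a call of its own:
- telemetry.current_t(): time.
- telemetry.current_joints(): joint angles.
- telemetry.current_dq(): joint speeds.
- telemetry.current_joint_efforts(): joint torques, N m.
- telemetry.current_ee_pos(): TCP position.
- telemetry.current_tool_rot(): TCP orientation.
- telemetry.current_wrist_force(): force on the tool from outside, world axes, zero at the start.
- telemetry.current_torque(): the same for the moment, N m.
- telemetry.current_opening(): finger opening in m.
Only numpy, scipy, OpenCV 4.12 (cv2) and the standard library are available. Lean on these libraries where they do the work, as an engineer would, in place of code of your own. Each camera call takes 0.05 s, during which the arm holds its last target. There are 200 camera calls.

### The job

Pick up the loose tow hook by its upright wooden grip, set it on the front of the tile sledge and push its mouth onto the sledge's upright draw pin until the pin is fully home and the sprung latch has been pushed aside and has flipped shut behind it. Then tug the hook back with about 10 N for half a second, so that the shut latch pulls on the pin, and let go, leaving the hook lying flat on the sledge, coupled. Work by feel, without forcing it (never press or pull the hook on the sledge with more than 30 N), and leave the small cup and the wooden rib beside it where they are.

Things in the scene. Friction and masses are not known exactly. Their poses are not given: they have to be found in the camera images.
- tow_hook: Flat steel tow hook, loose, lying flat, 178 mm long, 50 wide, plate 14 thick, 0.22 to 0.42 kg. Origin on its underside below the upright grip; x points forward out of the mouth, y to its left, z up. Tail ends at x = -50 mm; two jaws with flared lips run forward to x = 127 mm.
- hook_grip (a point): Middle of the hook's wooden grip, at tow_hook (0, 0, 45 mm), axes as the hook's. The grip is a 24 x 24 mm square post, flats square to x and y, reaching up to z = 68 mm of the hook; a 34 mm square collar round its foot ends at z = 18 mm.
- hook_mouth (a point): Point between the jaws, at tow_hook (107 mm, 0, 0), where a pin's centre is when it first touches the shut latch. The lips in front flare to a mouth about 36 mm wide; behind it the throat is 18 mm wide and runs back to its flat bottom at tow_hook x = 68 mm.
- hook_seat (a point): Where the centre of a fully home pin lies: tow_hook (75 mm, 0, 0). The latch can shut only when the pin is within about 2 mm of this. A backward pull then brings the pin, after some 5 mm of play, against the shut latch, which holds.
- latch (a joint): Angle of the sprung latch, a dark 22 mm steel finger pivoted in the left jaw at tow_hook (105, 17 mm), slanting back across the throat: 0 = shut, against its stop; grows up to 1.1 as an entering pin pushes it aside, which takes about 3 to 6 N of push; springs back to 0 by itself.
- tile_sledge: Plywood tile sledge, fixed, 370 x 150 mm, flat top at z = 14 mm. Origin on its underside, on the middle line, 170 mm from its front end; z up, x along the sledge from its bare front end (x = -170 mm) to its rear (200 mm), where tiles lie (x over 76 mm, up to 34 mm high). The hook goes on in direction +x, its own x along this x, its underside on the top.
- slot_front (a point): Front end of the pin slot: tile_sledge (-16 mm, 0, 14 mm), axes as the sledge's. The upright steel draw pin, 14 mm in diameter and reaching 38 mm above the top, is clamped in the slot at y = 0 with its centre anywhere from 0 to 40 mm along x from here; this is not measured: find it by touch or by eye.
- cone_cup: Small grey-green ceramic cup, 68 mm wide, 55 mm high, loose bystander; origin at the centre of its underside.
- rib_wood: Flat wooden potter's rib, 100 x 42 x 8 mm, lying flat, loose bystander; origin at the centre of its underside.

How it is judged:
By the outcome, as a careful person would: the job done as asked, in the order asked, and still so for the second after the job is handed in, with the robot touching nothing.
It also fails if it takes over 59 s, if anything falls off the work surface, if the arm or the gripper's body presses on something with over 40 N, if the wrist force passes 120 N, or if a joint passes its speed limit or range.

## Working session

There is one attempt and no reset: what is moved stays moved. The work goes in short steps, each a Python script; the robot and the scene stay as the last script left them, time stands still between calls to the robot, and variables do not carry over. Pictures are saved under pics/ and viewed, about 8 in all and at most 12, crops included, and the job is handed in when it is done.

```bash
mkdir -p pics; ls
cat > look.py <<'E'
import numpy as np, cv2
from plant import r, gripper_to, inverse_kinematics, vision, models, telemetry as T
E
python3 - <<'E'
from look import *
np.set_printoptions(precision=4,suppress=True)
for c in("scene","top"):
    im=vision.snapshot(c); cv2.imwrite(f"pics/{c}0.png",im[:,:,::-1])
    k=vision.get_calibration(c); print(c,{a:np.round(b,4) for a,b in k.items()})
    for t in("tow_hook","hook_grip","hook_mouth","hook_seat","tile_sledge","slot_front","cone_cup","rib_wood"):
        print(t,[(np.round(d["at"],4),round(d["score"],2)) for d in models.mark_of(t,c)[:2]])
print(T.current_t(),T.current_wrist_force(),T.current_tool_rot(),r.nose_length)
E
```

```text
pics
scene {'fx': np.float64(364.0915), 'fy': np.float64(364.0915), 'cx': np.float64(315.8906), 'cy': np.float64(203.0916), 'position': array([ 0.0566, -0.7316,  0.474 ]), 'orientation': array([-0.5081,  0.824 , -0.2079,  0.1405])}
tow_hook []
hook_grip [(array([ 0.4366, -0.2581,  0.0448]), 0.7)]
hook_mouth [(array([ 0.4602, -0.1521,  0.0018]), 0.93)]
hook_seat [(array([ 0.4521, -0.1845,  0.0046]), 0.56)]
tile_sledge [(array([ 0.4535,  0.1936, -0.0006]), 0.82), (array([0.4488, 0.1747, 0.013 ]), 0.75)]
slot_front [(array([0.4524, 0.1746, 0.0116]), 0.56)]
cone_cup [(array([ 0.5362, -0.0752,  0.003 ]), 0.79)]
rib_wood [(array([ 0.5372, -0.2357,  0.0039]), 0.67), (array([ 0.4622, -0.1515,  0.0054]), 0.6)]
top {'fx': np.float64(489.8092), 'fy': np.float64(489.8092), 'cx': np.float64(321.0912), 'cy': np.float64(197.5655), 'position': array([ 0.3671, -0.0076,  1.2159]), 'orientation': array([ 0.0149, -0.704 ,  0.7095, -0.0268])}
tow_hook [(array([ 0.4403, -0.2573,  0.0011]), 0.98)]
hook_grip [(array([ 0.4363, -0.2551,  0.0448]), 0.87)]
hook_mouth [(array([ 0.46  , -0.1542,  0.0011]), 0.56)]
hook_seat [(array([ 0.4572, -0.1877,  0.0003]), 0.88)]
tile_sledge []
slot_front [(array([0.4488, 0.1756, 0.0152]), 0.91)]
cone_cup [(array([ 0.5342, -0.0727, -0.0053]), 0.82)]
rib_wood [(array([ 0.5364, -0.2347, -0.0026]), 0.83)]
0.9 [-0.08   -0.0813 -0.4733] [-0.      0.8225  0.5688  0.0001] 0.025
```

View pics/top0.png

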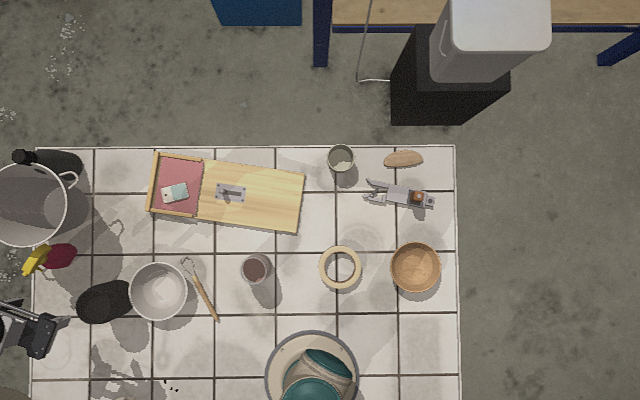

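View pics/scene0.png

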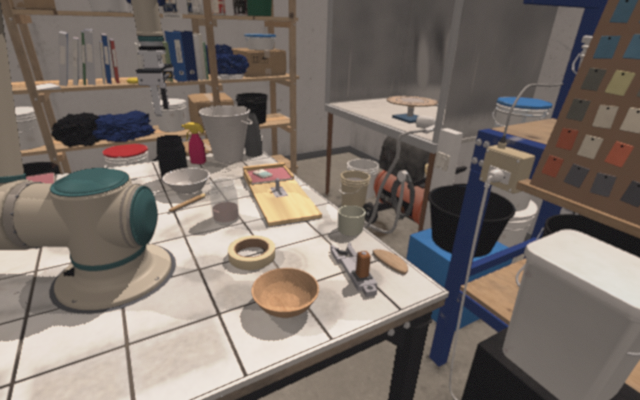

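The top picture shows the hook at about (400,195), its grip at (416,197) and its mouth pointing left. The sledge is at (225,190) with its bare front end near (302,198). The pin stands in the slot plate near (230,192), with the cup at (341,158) and the rib at (403,158).

```bash
cat >> look.py <<'E'
from scipy.spatial.transform import Rotation as R
np.set_printoptions(precision=4,suppress=True)
def ray(c,uv,z):
    k=vision.get_calibration(c); q=k["orientation"]; M=R.from_quat([*q[1:],q[0]]).as_matrix()
    uv=np.atleast_2d(uv).astype(float)
    d=np.c_[(uv[:,0]-k["cx"])/k["fx"],(uv[:,1]-k["cy"])/k["fy"],np.ones(len(uv))]@M.T
    p=np.array(k["position"]); return p+d*((z-p[2])/d[:,2])[:,None]
E
python3 - <<'E'
from look import *
im=vision.snapshot("top")
a=cv2.resize(im[140:240,140:310],None,fx=4.6,fy=4.6,interpolation=cv2.INTER_CUBIC)
cv2.imwrite("pics/sl.png",a[:,:,::-1])
b=cv2.resize(im[140:220,320:450],None,fx=6,fy=6,interpolation=cv2.INTER_CUBIC)
cv2.imwrite("pics/hk.png",b[:,:,::-1])
for t in("tile_sledge","tow_hook"):
  for d in models.regions_of(t,"top")[:1]:
    m=d["pixels"].astype(np.uint8); ys,xs=np.nonzero(m)
    P=ray("top",np.c_[xs,ys],0.014)[:,:2].astype(np.float32)
    rc=cv2.minAreaRect(P); print(t,d["score"],m.sum(),rc,cv2.boxPoints(rc).tolist(), P.mean(0))
    w,v=np.linalg.eigh(np.cov(P.T)); print(v[:,1])
s=vision.snapshot("scene")
c=cv2.resize(s[150:230,230:330],None,fx=7,fy=7,interpolation=cv2.INTER_CUBIC); cv2.imwrite("pics/sc.png",c[:,:,::-1])
E
```

```text
tile_sledge 0.56 9388 ((0.4545971751213074, 0.2073708176612854), (0.37606024742126465, 0.15262794494628906), 80.96200561523438) [[0.3496931493282318, 0.0336633175611496], [0.5004261136054993, 0.009687080979347229], [0.5595011711120605, 0.38107830286026], [0.4087682366371155, 0.40505456924438477]] [0.4542 0.2076]
[0.1545 0.988 ]
tow_hook 0.93 977 ((0.4414675831794739, -0.22124889492988586), (0.17282450199127197, 0.04977579787373543), 77.80908966064453) [[0.398893266916275, -0.3004569411277771], [0.4475465714931488, -0.3109680712223053], [0.48404189944267273, -0.14204084873199463], [0.43538859486579895, -0.13152971863746643]] [ 0.4428 -0.2272]
[0.1801 0.9836]
```

View pics/sl.png

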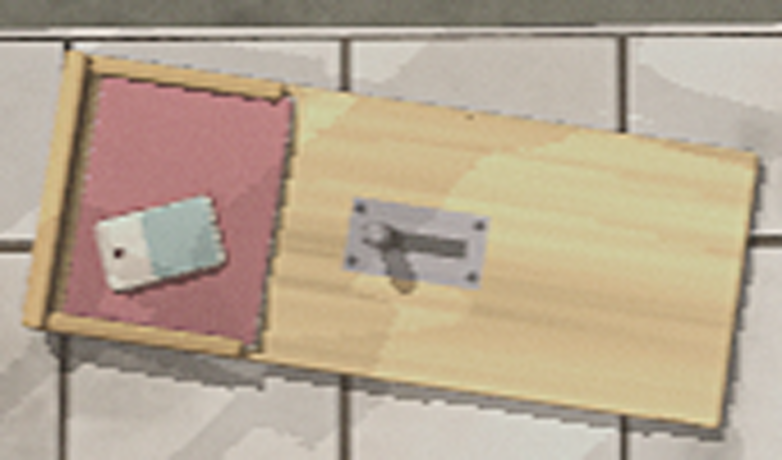

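View pics/hk.png

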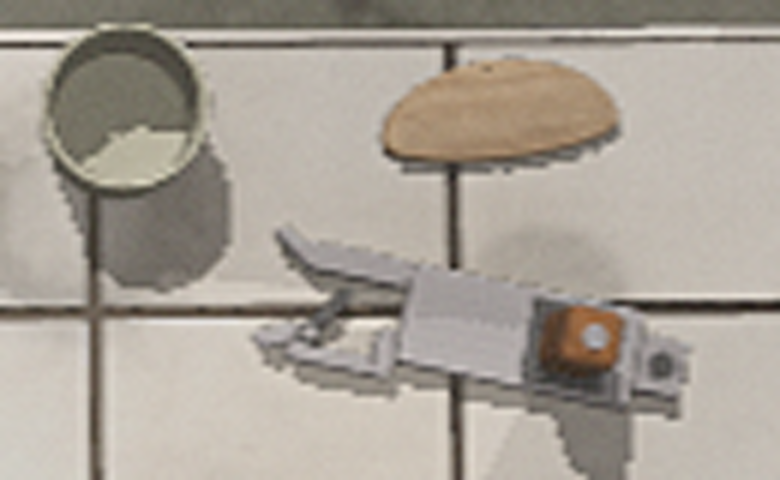

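View pics/sc.png

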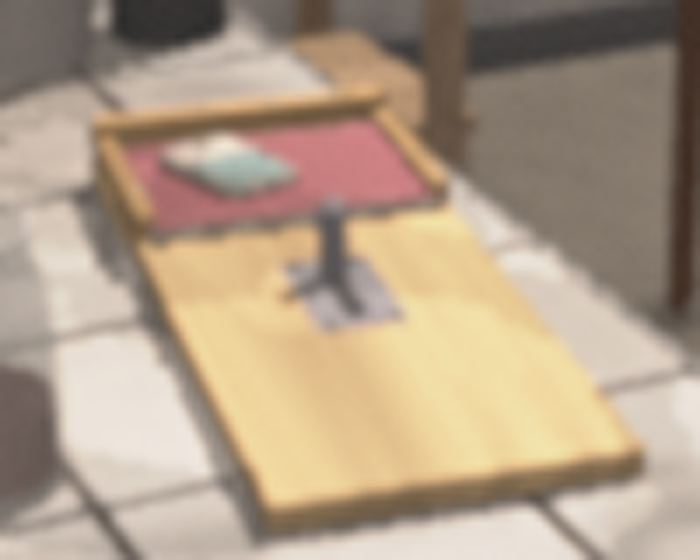

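The sledge crop shows the pin top at about (377,234), which is full-frame (222,191), at the rear end of the slot. The bare plywood's front corners are at crop (757,157) and (718,427). The hook crop shows the grip top at (588,335), which is full-frame (418,196), with the latch in the lower (left) jaw. The scene crop shows the pin top at (333,205), which is full-frame (277.6,179.3).

Run:
```python
from look import *
o=np.array([140,140])
f=lambda p,z:ray("top",np.array(p)/4.6+o,z)[:,:2]
far=f([[300,90],[757,157]],.014); near=f([[270,357],[718,427]],.014)
for e in(far,near): d=e[0]-e[1]; print("edge",e.tolist(),np.degrees(np.arctan2(d[1],d[0])))
fm=(far[1]+near[1])/2; print("front mid",fm, "width",np.linalg.norm(far[1]-near[1]))
# plate corners
pl=f([[357,198],[490,216],[477,288],[343,272]],.0145); print("plate",pl.mean(0))
d=(pl[0]+pl[3]-pl[1]-pl[2]); print("plate yaw",np.degrees(np.arctan2(d[1],d[0])))
print("slotfront",f([[467,247]],.014))
print("pin top",f([[377,234]],.052),ray("scene",[[277.6,179.3]],.052)[:,:2])
print("grip top",ray("top",[[418,195.8]],.068))
for yaw in(77.5,-102.5):
  t=np.radians(yaw/2); q=[0,np.cos(t),np.sin(t),0]
  for p in([.4365,-.2565,.06],[.444,.12,.08]): print(yaw,p,inverse_kinematics(p,q))
```

```text
edge [[0.5336894515587708, 0.25615511814352443], [0.49611898981768465, 0.012101150464242094]] 81.24840306669815
edge [[0.3911182240816821, 0.2712153951633221], [0.35203627954310585, 0.03373061494307819]] 80.65481822982399
front mid [0.4241 0.0229] width 0.1456971555443326
plate [0.451  0.1936]
plate yaw 82.30640654559043
slotfront [[0.4489 0.167 ]]
pin top [[0.4534 0.2078]] [[0.4525 0.1994]]
grip top [[ 0.4373 -0.2556  0.068 ]]
77.5 [0.4365, -0.2565, 0.06] [-0.6688  0.3339  1.8985 -0.      0.9091 -2.0214]
77.5 [0.444, 0.12, 0.08] [ 0.1125  0.2485  1.9686 -0.      0.9245 -1.2401]
-102.5 [0.4365, -0.2565, 0.06] [-0.6688  0.3339  1.8985 -0.      0.9091  1.1202]
-102.5 [0.444, 0.12, 0.08] [ 0.1125  0.2485  1.9686 -0.      0.9245  1.9015]
```

```bash
cat >> look.py <<'E'
def Q(yaw): t=np.radians(yaw/2); return [0,np.cos(t),np.sin(t),0]
E
python3 - <<'E'
from look import *
g=np.array([.4368,-.2560]); p=lambda z:[*g,z]
r.move_to(p(.13),Q(-12.5)); gripper_to(.06)
print(r.move_l(p(.051),vel=.1,guard=6))
gripper_to(.0,f_grip=5); print("opening",T.current_opening())
gripper_to(.06); r.move_to(p(.051),Q(77.5))
gripper_to(.0,f_grip=35); print("opening",T.current_opening(),T.current_ee_pos(),T.current_wrist_force(),T.current_t())
r.move_l(p(.12),vel=.1); print(T.current_opening(),T.current_wrist_force(),T.current_torque(),T.current_t())
im=vision.snapshot("top"); s=vision.snapshot("scene")
a=cv2.resize(im[140:240,320:450],None,fx=3,fy=3,interpolation=cv2.INTER_CUBIC)
b=cv2.resize(s[200:310,300:430],None,fx=3,fy=3,interpolation=cv2.INTER_CUBIC)[:300]
cv2.imwrite("pics/lift.png",np.hstack([a,b])[:,:,::-1])
E
```

```text
False
opening 0.0241998549500568
opening 0.02375510177231185 [ 0.4368 -0.256   0.051 ] [-0.3554  0.5375  0.3092] 9.1
0.024242030915352278 [ 0.7865 -0.5451 -3.4959] [-0.0255  0.0525 -0.0185] 9.9417
```

View pics/lift.png

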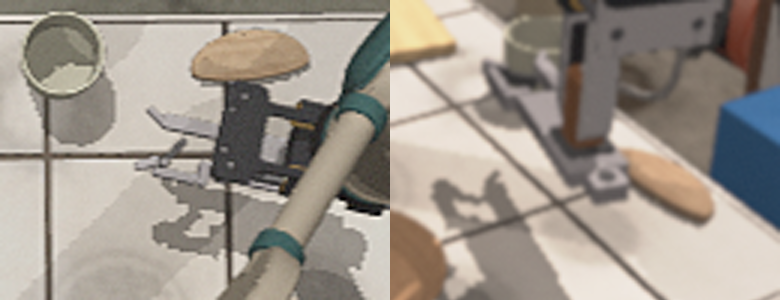

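The hook is held level in the grip, with the mouth to the left at about (165,145) in the left half. The cup and rib haven't moved. Next I carry it to the sledge.

```bash
cat >> look.py <<'E'
YAW=81.; u=np.array([np.cos(np.radians(YAW)),np.sin(np.radians(YAW))]); n=np.array([-u[1],u[0]])
S0=np.array([.4506,.1915])
def P(s,l,z): return [*(S0+s*u+l*n),z]
def F(f0=0):
    f=np.array(T.current_wrist_force())-f0; return np.array([f[:2]@u,f[:2]@n,f[2]])
E
python3 - <<'E'
from look import *
r.move_l([.4368,-.256,.14],vel=.15)
r.move_to(P(-135,0,.14) if 0 else P(-.135,0,.14),Q(YAW))
r.move_l(P(-.135,0,.072),vel=.1); r.hold(.2); f0=np.array(T.current_wrist_force()); print("free",f0,T.current_t())
hit=r.move_l(P(-.135,0,.060),vel=.01,guard=2.5); z=T.current_ee_pos()[2]; print(hit,z,F(f0),T.current_t())
np.save("f0.npy",f0)
im=vision.snapshot("top"); s=vision.snapshot("scene")
a=cv2.resize(im[150:230,190:330],None,fx=3,fy=3,interpolation=cv2.INTER_CUBIC)
b=cv2.resize(s[150:230,230:350],None,fx=3,fy=3,interpolation=cv2.INTER_CUBIC)
cv2.imwrite("pics/place.png",np.hstack([a,b])[:,:,::-1])
E
```

```text
free [ 0.5977 -0.2562 -4.3354] 12.5583
True 0.06497845391602391 [-0.7322  0.9442  8.9977] 13.3083
```

View pics/place.png

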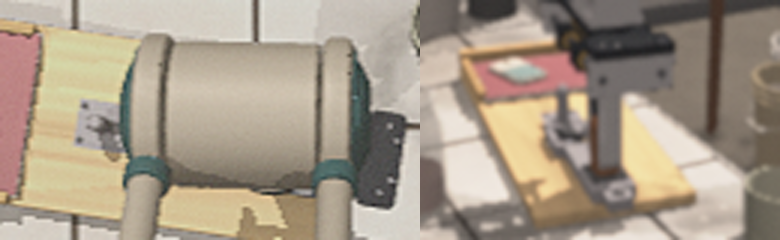

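The hook is on the sledge, mouth just before the pin (right half, pin at about (562,100)). Now I push in small steps, logging the forces.

Run:
```python
from look import *
f0=np.load("f0.npy"); z=.0651
r.move_l(P(-.135,0,z),vel=.01); print(F(f0),T.current_ee_pos()[2])
s,l=-.135,0.
while s<-.075:
    s+=.002; hit=r.move_l(P(s,l,z),vel=.02,guard=9); f=F(f0)
    print(round(s*1e3,1),round(l*1e3,2),f.round(1),hit,round(T.current_t(),2))
    if hit or abs(f[0])>8 or abs(f[1])>5 or abs(f[2])>12: break
print(T.current_ee_pos())
```

```text
[-0.4501 -0.2023  4.3457] 0.06503810415472962
-133.0 0.0 [-2.2 -0.1  3.9] False 13.98
-131.0 0.0 [-1.6  1.3  4.5] False 14.23
-129.0 0.0 [-0.3  0.5  3.9] False 14.48
-127.0 0.0 [-0.9 -0.4  3.6] False 14.73
-125.0 0.0 [-0.1  0.7  4. ] False 14.98
-123.0 0.0 [-0.1  0.8  3.7] False 15.23
-121.0 0.0 [ 0.6 -0.3  2.5] False 15.48
-119.0 0.0 [ 0.  -0.1  3. ] False 15.73
-117.0 0.0 [0.4 0.5 2.7] False 15.98
-115.0 0.0 [-0.3  0.8  2.6] False 16.23
-113.0 0.0 [-0.7  0.6  1.9] False 16.48
-111.0 0.0 [-0.4  0.8  1.6] False 16.73
-109.0 0.0 [-0.9  0.5  2.2] False 16.98
-107.0 0.0 [0.  0.6 2.1] False 17.23
-105.0 0.0 [0.4 0.4 0.8] False 17.48
-103.0 0.0 [-0.1  0.7  1. ] False 17.73
-101.0 0.0 [0.1 0.5 2. ] False 17.98
-99.0 0.0 [ 0.5 -0.1  1.3] False 18.23
-97.0 0.0 [1.5 0.7 1.6] False 18.48
-95.0 0.0 [0.3 0.1 0.8] False 18.73
-93.0 0.0 [0.5 0.1 1.4] False 18.98
-91.0 0.0 [-0.1  0.2  2. ] False 19.23
-89.0 0.0 [0.1 1.3 1.6] False 19.48
-87.0 0.0 [-0.4  0.3  1.2] False 19.73
-85.0 0.0 [-1.5  1.2  1.8] False 19.98
-83.0 0.0 [-6.2  0.2  4.7] False 20.23
-81.0 0.0 [-6.7  1.   5.3] False 20.48
-79.0 0.0 [-7.2  0.7  7. ] False 20.73
-77.0 0.0 [-6.9  1.8  6.9] False 20.98
-75.0 0.0 [-7.5  1.9  7.9] False 21.23
[0.438  0.1159 0.0654]
```

Run:
```python
from look import *
f0=np.load("f0.npy"); z=.0652
s,l=-.075,0.
while s<-.042:
    s+=.0015; hit=r.move_l(P(s,l,z),vel=.02,guard=10); f=F(f0)
    print(round(s*1e3,1),f.round(1),hit,round(T.current_t(),2), np.round((np.array(T.current_ee_pos())[:2]-S0)@np.c_[u,n]*1e3,1), round(T.current_opening()*1e3,2))
    if hit or f[0]<-14 or abs(f[1])>6 or f[2]>14: break
```

```text
-73.5 [-7.4  0.9  8.4] False 21.48 [-75.2   0.7] 23.58
-72.0 [-6.7  0.9  8.5] False 21.73 [-73.8   0.7] 23.74
-70.5 [-8.3  1.6  7. ] False 21.98 [-72.3   0.7] 24.06
-69.0 [-7.8  2.2  6.9] False 22.23 [-70.8   0.7] 23.76
-67.5 [-7.5  2.1  6.8] False 22.48 [-69.3   0.7] 23.74
-66.0 [-6.4  1.5  6.9] False 22.73 [-67.7   0.7] 23.95
-64.5 [-7.   2.   7.4] False 22.98 [-66.1   0.8] 23.89
-63.0 [-5.   2.3  6.6] False 23.23 [-64.3   0.8] 23.84
-61.5 [-5.   2.1  5.7] False 23.48 [-62.6   0.8] 24.05
-60.0 [-4.9  2.7  7.2] False 23.73 [-60.6   0.8] 24.12
-58.5 [0.5 0.6 2.2] False 23.98 [-57.9  -0.2] 23.91
-57.0 [-0.6  0.6  0.2] False 24.23 [-56.6  -0.1] 23.69
-55.5 [ 0.1  0.3 -0.2] False 24.48 [-55.3   0. ] 24.1
-54.0 [-5.2  0.2  3.2] False 24.73 [-54.7   0. ] 23.69
-52.5 [-9.1  0.9  5.9] False 24.98 [-54.5   0.1] 23.89
-51.0 [-14.3   1.3   7.6] False 25.23 [-54.4   0.1] 23.74
```

The latch snapped over at about -58 mm and the throat bottomed at about -54.5 mm. That puts the pin near sledge x ≈ 20.5 mm, consistent with where the latch was first touched. Now the tug.

Run:
```python
from look import *
f0=np.load("f0.npy"); z=.0652
def st(tag): 
    f=np.mean([F(f0) for _ in range(4)],0); print(tag,f.round(1),round(T.current_t(),2),np.round((np.array(T.current_ee_pos())[:2]-S0)@np.c_[u,n]*1e3,1)); return f
s=-.054
r.move_l(P(s,0,z),vel=.03); f=st("rel")
while s>-.068 and f[0]<9.3:
    s-=.001 if f[0]<3 else .0005; r.move_l(P(s,0,z),vel=.02); f=st(round(s*1e3,1))
print("tug" if f[0]>9 else "NO LATCH")
if f[0]>9:
    for _ in range(4): r.hold(.2); st("hold")
```

```text
rel [-5.5  0.4  3.7] 25.48 [-54.6  -0.1]
-55.0 [-2.2 -0.3  2.2] 25.73 [-54.8  -0. ]
-56.0 [ 0.5 -0.   0.6] 25.98 [-55.4   0.1]
-57.0 [-0.4  1.5  1.1] 26.23 [-56.9   0.1]
-58.0 [0.4 1.  0.6] 26.48 [-58.   0.]
-59.0 [0.5 0.6 0.8] 26.73 [-59.1  -0. ]
-60.0 [0.  0.6 0. ] 26.98 [-60.1   0. ]
-61.0 [-0.3  0.4  0.2] 27.23 [-61.   0.]
-62.0 [0.6 0.8 0.6] 27.48 [-62.   0.]
-63.0 [0.7 0.8 0.9] 27.73 [-63.  -0.]
-64.0 [ 5.2  0.7 -1.7] 27.98 [-63.3  -0. ]
-64.5 [ 5.8  0.  -1.9] 28.23 [-63.5  -0. ]
-65.0 [ 7.5  1.4 -2.1] 28.48 [-63.6   0. ]
-65.5 [ 8.4  1.6 -1.5] 28.73 [-63.7   0. ]
-66.0 [10.7  1.4 -2.7] 28.98 [-63.7  -0. ]
tug
hold [10.8  0.4 -1.7] 29.18 [-63.8   0. ]
hold [10.3  1.4 -2.2] 29.38 [-63.7  -0. ]
hold [11.1  2.1 -2.1] 29.58 [-63.7  -0. ]
hold [10.7  1.8 -2.6] 29.78 [-63.7  -0. ]
```

The tug held at 10–11 N for over 0.8 s. The play was about 8 mm at the TCP against the expected 5 mm, so I'll look at the latch closely after letting go.

Run:
```python
from look import *
f0=np.load("f0.npy")
r.move_l(P(-.0625,0,.0652),vel=.03); print(F(f0))
r.move_l(P(-.0625,0,.0645),vel=.01,guard=2); print(F(f0),T.current_ee_pos())
gripper_to(.05); r.move_l(P(-.0625,0,.16),vel=.1); r.move_to([.30,-.05,.25],Q(YAW)); print(T.current_t(),T.current_wrist_force())
im=vision.snapshot("top"); s=vision.snapshot("scene")
print([(d["at"],d["score"]) for t in("hook_grip","hook_seat","hook_mouth") for c in("top","scene") for d in models.mark_of(t,c)[:1]])
a=cv2.resize(im[165:220,195:285],None,fx=8,fy=8,interpolation=cv2.INTER_CUBIC)
cv2.imwrite("pics/t.png",a[:,:,::-1]); cv2.imwrite("pics/s.png",cv2.resize(s[140:235,230:350],None,fx=6,fy=6,interpolation=cv2.INTER_CUBIC)[:,:,::-1])
```

```text
[0.33   0.3734 1.1885]
[-1.8641  1.9216  8.3037] [0.4408 0.1293 0.065 ]
32.9833 [ 0.3598 -1.2728  0.2086]
[([0.4417, 0.1285, 0.0581], 0.89), ([0.4516, 0.2032, 0.0194], 0.58), ([0.4576, 0.2325, 0.0128], 0.79), ([0.4593, 0.234, 0.0163], 0.62)]
```

View pics/t.png

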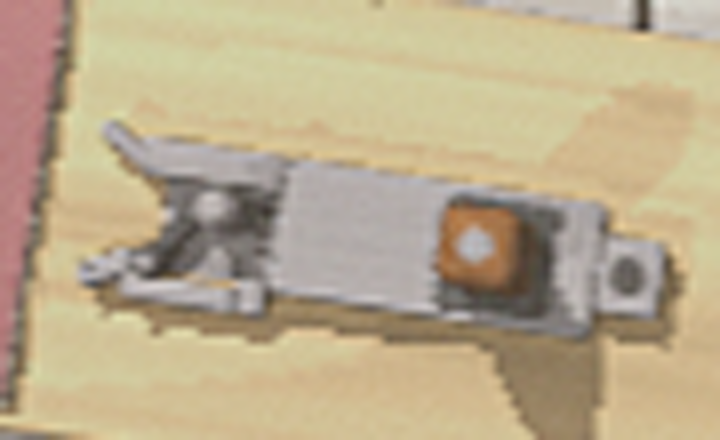

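View pics/s.png

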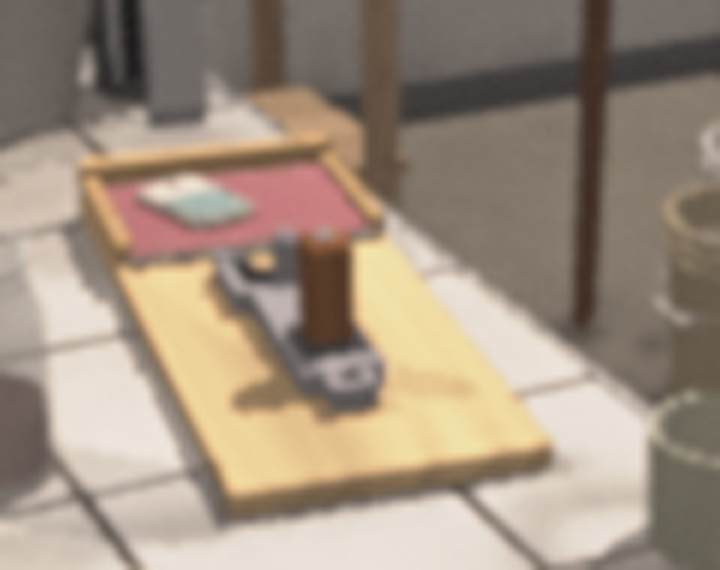

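The top crop shows the pin head at about (212,205) inside the throat and the dark latch slanting across behind it from about (135,263) to (190,225). That is the slant it had when shut. The hook lies flat, and the scene view agrees. The last check is on the bystanders, then I sign off.

Run:
```python
from look import *
vision.snapshot("top")
for t in("cone_cup","rib_wood","tow_hook"): print(t,[d["at"] for d in models.mark_of(t,"top")[:1]])
print(T.current_t()); r.sign_off()
```

```text
cone_cup [[0.5306, -0.0732, -0.0048]]
rib_wood [[0.5366, -0.2339, -0.0037]]
tow_hook [[0.4416, 0.1269, 0.0143]]
33.5833
the job is handed in; nothing more can be done
```

The hook is coupled to the sledge's draw pin, tugged, released and lying flat. I handed the job in at about 33.6 s.

- **Pushing on:** I gripped the hook by its wooden post, set it on the sledge and pushed it on in small steps. The latch resisted with about 7 N and then snapped over. The throat came firmly up against the pin at about 14 N, after 31 mm of travel from first latch contact (32 mm expected). The highest force I read on the sledge was about 14 N along the push.
- **Tug:** I pulled back at 10–11 N for about 0.8 s and the latch held.
- **Last checks:**
  - The pictures after release show the pin in the throat and the latch across behind it, at the same slant as when it was shut at the start.
  - The networks put the hook's underside at z ≈ 14 mm, on the sledge top.
  - They put the cup and the rib within their error of where they started (4 mm and under 1 mm off).
- **What disagreed:**
  - The free play before the latch took the pull was about 8 mm, not the stated 5 mm. That fits my rough geometry for a shut latch, because a part-open one would have caught sooner, but I could not measure the latch angle directly.
  - I had estimated the pin about 6 mm further forward by eye than I found it by touch, and I went by touch.

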